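# Change the part in the locating lane

## Robot

A 6-joint arm with a two-finger parallel gripper is mounted at the origin on the work surface; the furniture and walls round the work are solid. World frame = base frame: x ahead of the robot, y to its left, z up, the work surface at z = 0. Lengths are in mm, angles in rad, forces in N, time in s.
With the tool pointing down it reaches from about 325 to 900 mm from the base axis. Payload 6.1 kg.
Tool frame: the origin (TCP) lies at the very end of the fingers, on their centre line; the grasp point (between the pads) lies 19 mm behind it; z points along the fingers, y is the line along which they close (so a half turn about z gives the same grasp; the last joint's range is limited). The gripper opens to 87 mm and grips with 3 to 60 N. Pads are 19 mm wide; open, the fingers measure 117 mm over their backs; the gripper's body (75 mm by 190 mm) begins 51 mm behind the grasp point.
Start: joints at [-1.24, 0.22, 1.526, -0, 1.395, -0.126], TCP at [275.666, -560.913, 185.838] pointing down, gripper open.
Joint ranges: [-2.98, 2.98], [-0.91, 2.08], [0.09, 2.57], [-1.24, 4.39], [0.2, 2.65], [-2.68, 2.68]. Speed limits (rad/s): [2.57, 2.57, 3.01, 3.14, 3.14, 3.14].

## Interface

Orientations are given as a unit quaternion [x, y, z, w].
In Python, from cell import manip gives the robot as it stands.
- The arm moves only by the tool drive_tool, never from a script. Its argument "steps" is a list of rows, each a list of 4 numbers: the shift along the tool's x, y, z in cm, then the turn about the tool's z in rad. In form: [[x, y, z, turn], ...]. A call has 1 to 12 rows; each row is the pose to reach, as a shift and turn from the pose commanded when the call began, along the tool's axes at that moment; what a row does not reach only later rows make up. A row lasts 1/10 s, in which the tool goes at most 50 mm and 8.59 degrees, less where a joint would pass 70% of its speed; a pose out of reach is approached as far as the arm can. A call with a gripper value outside its range is refused whole. "jaw" is the finger opening in cm, from 0 to 8.7, set as the call begins (left out, the last holds). The fingers move at their own pace and stop on an object; "grip_force" is the grip in N (left out, the last holds). Time passes only in rows, so rows that repeat a pose let the fingers close. It gives the time, the measured TCP pose, the force, the opening and the grip force at its end, in the units of the state.
- manip.observe(): the state, without advancing time (a new reading comes with each control period).
- manip.snapshot(name): name is "scene" or "side" or "wrist"; returns a dict with "pixels" (420x560x3 uint8, red, green, blue), "intrinsics" (3x3 intrinsics, pixels), "rvec" (rotation vector, rad) and "tvec" (3), from world to camera coordinates, as OpenCV has them; the wrist camera has in their place "T_tool_cam" (4x4, takes a point from camera to tool coordinates, whose origin is the TCP and whose axes are the flange's). Camera axes: x right, y down, z forward; pixel columns grow to the right and rows downward; lengths in mm; the calibration is good to about 2 mm. A picture is of the moment at which its call begins: read the wrist's pose just before it. There is no depth.
- manip.hand_in(): hands the job in; it is judged then, once.
The state is a dict: "t": time; "joint_pos": joint angles; "qd": joint speeds; "tau": joint torques, N m; "tcp_pos": TCP position; "tool_rot": TCP orientation; "force": force on the tool from outside, world axes, zero at the start; "ft_torque": the same for the moment, N m; "grip_width": finger opening in mm; "gripper_force": force on a finger pad.
Only numpy, scipy, OpenCV 4.12 (cv2) and the standard library are available. Lean on these libraries where they do the work, as an engineer would, in place of code of your own. Each camera call takes 0.05 s, during which the arm holds its last target. There are 200 camera calls.

## Task

Change over the part in the locating lane. Slide the stop bar open by its knob, push the rubber-tyred wheel along the lane and out past the stop onto the bench just beyond, slide the stop bar fully shut again, then push the steel belt pulley across the bench into the lane until you feel it come up snug against the stop bar, without ramming it. Keep the wheel and the pulley flat on the bench (push them, do not lift them) and leave the grease tin, the tape roll and the switch box where they are.

Things in the scene. Friction and masses are not known exactly. Their poses are not given: they have to be found in the camera images.
- lane: Grey locating lane fixed to the bench: two parallel guides 25 mm high, 18 mm thick, 138 mm apart inside. Origin: mid-lane at bench level, at the inner face of the stop bar. y axis: from the stop to the mouth, roughly to the robot's left (parts are fed in along -y); x axis: across the lane, roughly away from the robot. Parallel part y = 0 to 105 mm; past the bar (y < -16 mm) is open bench.
- lane_mouth (a point): Middle of the lane's flared mouth at bench level, where parts are fed in: lane frame x = 0, y = 142 mm. The guides' flares there are about 170 mm apart inside. (On the other end, a grey guide block for the stop bar stands on the far side: lane x = 89 to 123 mm, y = -34 to 18 mm, 39 mm high.)
- stop_bar (a joint): Opening of the steel stop bar, m: 0 fully shut across the lane's exit, 0.16 fully open, drawn out to the lane's +x side. It fills lane y = -16 to 0 mm, 6 to 22 mm above the bench; at 0 it spans lane x = -92 to 124 mm. It slides along lane x with about 2 N of friction and stays where left. It starts shut or up to 60 mm open.
- stop_knob (a point): Top of the upright black knob on the near end of the stop bar, 80 mm above the bench; moves with the bar. Knob 20 mm in diameter from 55 to 80 mm above the bench, on a post 14 mm in diameter rising from the bar's top (22 mm). Lane frame: y = -8 mm, x = -82 mm + the bar's opening.
- wheel: Spare wheel with grey rubber tyre, 100 mm in diameter, 34 mm high, 0.34 kg, lying flat in the lane at the start. Origin: middle of its underside. It is clear of the closed stop bar when its centre is more than 66 mm beyond the stop face (lane y < -66 mm).
- pulley: Bare steel belt pulley, a flat round disc with a hub, 127 mm in diameter, 28 mm high over the hub, about 0.9 kg, lying flat on the open bench to the robot's left of the lane's mouth. Origin: middle of its underside. Against the stop its centre is at lane y = 63 mm.
- tin: Round grease tin, 95 mm in diameter, 60 mm high, standing on the bench: a bystander. Origin: middle of its underside.
- tape: Black tape roll, 105 mm in diameter, 25 mm high, lying flat: a bystander. Origin: middle of its underside.
- switch: Yellow and black switch box on a green plate, 94 x 154 mm, 68 mm high: a bystander. Origin: under the box near the middle of the plate.
There are look-alikes about, which are no part of the job. What is shaped like the wheel but blue is not meant.

How it is judged:
By the outcome, as a careful person would: the job done as asked, in the order asked, and still so for the second after the job is handed in, with the robot touching nothing.
It also fails if it takes over 72 s, if anything falls off the work surface, if the arm or the gripper's body presses on something with over 40 N, if the wrist force passes 120 N, or if a joint passes its speed limit or range.

## Working session

There is one attempt and no reset: what is moved stays moved. The work goes in short steps, Python scripts to look and compute and a tool call to move; the robot and the scene stay as the last step left them, time stands still between calls to the robot, and variables do not carry over. Pictures are saved under pics/ and viewed, at most 10 in all, crops included, and the job is handed in when it is done.

Besides the shell and the picture viewer there is one more tool, called after "Call:" as a command line: name --pt "numbers of a row" for each row, then --argument value for the rest. drive_tool: Moves the arm, as the interface text tells. Its arguments: {"type":"object","properties":{"steps":{"type":"array","items":{"type":"array","items":{"type":"number"}}},"jaw":{"type":"number"},"grip_force":{"type":"number"}},"required":["steps"]}

```bash
ls; mkdir -p pics; cat > h.py <<'E'
import numpy as np, cv2
from cell import manip
from scipy.spatial.transform import Rotation as R
def snap(n,f=None):
    s=manip.observe(); d=manip.snapshot(n)
    if n=='wrist':
        T=np.eye(4);T[:3,:3]=R.from_quat(s['tool_rot']).as_matrix();T[:3,3]=s['tcp_pos']
        d['Twc']=T@np.array(d['T_tool_cam'])
    else:
        T=np.eye(4);T[:3,:3]=cv2.Rodrigues(np.array(d['rvec'],float))[0];T[:3,3]=np.ravel(d['tvec']);d['Twc']=np.linalg.inv(T)
    if f: cv2.imwrite('pics/'+f,d['pixels'][:,:,::-1])
    return d
def ray(d,uv,z):
    uv=np.atleast_2d(np.array(uv,float)); K=np.array(d['intrinsics'])
    r=np.c_[uv,np.ones(len(uv))]@np.linalg.inv(K).T@d['Twc'][:3,:3].T; o=d['Twc'][:3,3]
    return o+r*((z-o[2])/r[:,2])[:,None]
def proj(d,P):
    P=np.atleast_2d(P); c=(np.c_[P,np.ones(len(P))]@np.linalg.inv(d['Twc']).T)[:,:3]; p=c@np.array(d['intrinsics']).T
    return p[:,:2]/p[:,2:]
E
python3 - <<'E'
from h import *
import pickle
for n in ('scene','side'):
    d=snap(n,n+'0.png'); pickle.dump(d,open(n+'0.pkl','wb')); print(d['Twc'].round(2).tolist())
s=manip.observe();print({k:np.round(v,3).tolist() for k,v in s.items()})
E
```

```text
pics
[[-0.99, 0.08, -0.1, 703.99], [0.13, 0.58, -0.8, 997.61], [-0.01, -0.81, -0.59, 820.95], [0.0, 0.0, 0.0, 1.0]]
[[-0.83, -0.24, 0.5, -169.54], [-0.56, 0.37, -0.75, 1043.69], [-0.01, -0.9, -0.44, 709.33], [0.0, 0.0, 0.0, 1.0]]
{'t': 0.1, 'joint_pos': [-1.24, 0.221, 1.527, -0.0, 1.395, -0.126], 'qd': [0.001, -0.002, -0.003, -0.002, 0.0, 0.001], 'tau': [0.002, -49.595, -38.852, 0.07, 0.051, -0.0], 'tcp_pos': [275.479, -560.328, 184.864], 'tool_rot': [0.974, 0.226, -0.0, -0.001], 'force': [0.882, -0.4, -0.316], 'ft_torque': [-0.024, -0.004, 0.064], 'gripper_force': 0.0, 'grip_width': 86.875}
```

View pics/scene0.png

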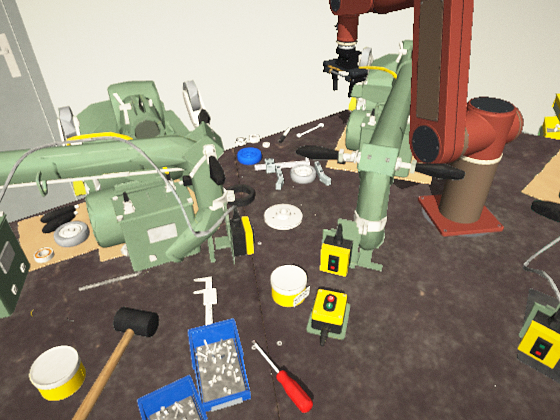

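View pics/side0.png

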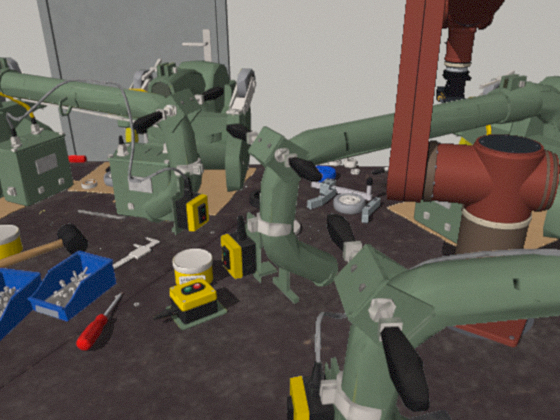

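The lane with the grey wheel is at scene (302,173) and side (350,203). The pulley is at scene (283,216), and the blue look-alike wheel is at scene (248,156). I'll enlarge that region.

```bash
python3 - <<'E'
from h import *
import pickle
d=pickle.load(open('scene0.pkl','rb'));e=pickle.load(open('side0.pkl','rb'))
for n,uv,z in [('wheel',(302,172),34),('pulley',(283,216),28),('tin',(290,280),60),('blue',(248,156),34),('switchA',(330,310),50),('switchB',(335,255),50),('tape',(242,195),25),('greenbase',(368,258),0),('base',(460,215),0)]: print(n,ray(d,uv,z)[0].round())
for n,uv,z in [('wheel',(350,203),34),('tin',(193,265),60),('tape',(257,195),25),('swB',(238,255),50),('pulley',(288,227),25)]: print(n,ray(e,uv,z)[0].round())
a=cv2.resize(d['pixels'][120:270,200:400],None,fx=4,fy=4,interpolation=2)[:,:,::-1]
b=cv2.resize(e['pixels'][130:250,240:400],None,fx=5,fy=5,interpolation=2)[:,:,::-1]
cv2.imwrite('pics/a.png',a);cv2.imwrite('pics/b.png',b)
E
```

```text
wheel [ 483. -281.   34.]
pulley [585. -30.  28.]
tin [605. 280.  60.]
blue [ 676. -431.   34.]
switchA [522. 380.  50.]
switchB [467. 194.  50.]
tape [ 711. -172.   25.]
greenbase [359. 167.  -0.]
base [-4.  7.  0.]
wheel [ 458. -268.   34.]
tin [586. 291.  60.]
tape [ 743. -178.   25.]
swB [536. 184.  50.]
pulley [540. -47.  25.]
```

View pics/a.png

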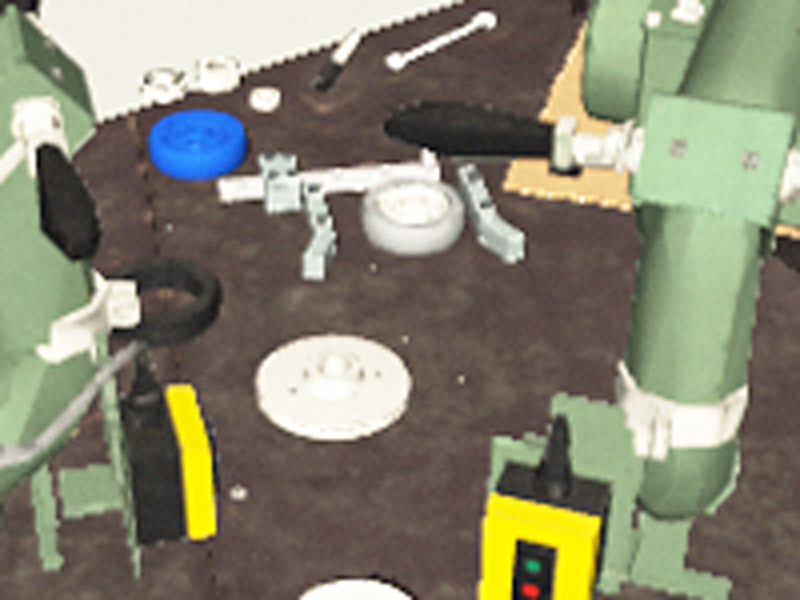

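View pics/b.png

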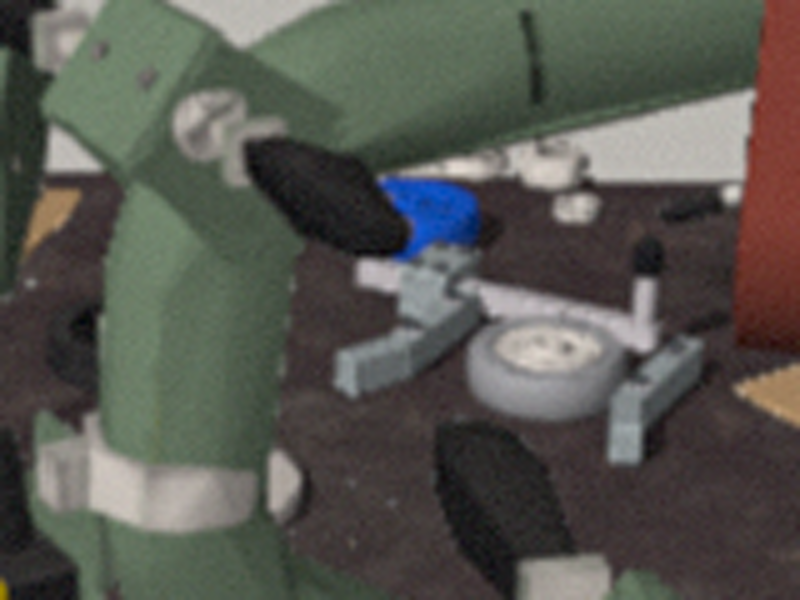

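The crops show these features:
- **Lane:** the guides are at crop-a (318,230) and (490,215). The guide block is at (280,185), and the bar runs from (220,190) to (430,170).
- **Knob:** side crop-b (650,250), i.e. side (370,180).
- **Wheel and look-alikes:** the grey-tyred wheel in the lane is at scene (303,173). The blue one at scene (249,155) and the grey one on the left mat at (70,233) are not meant.
- **Pulley:** at scene (283,216). Nothing else looks like it.

Next I'll triangulate the key points and the green arms as obstacles.

```bash
python3 - <<'E'
from h import *
import pickle
d=pickle.load(open('scene0.pkl','rb'));e=pickle.load(open('side0.pkl','rb'))
def A(u,v): return (200+u/4,120+v/4)
def B(u,v): return (240+u/5,130+v/5)
def tri(a,b):
    P=[np.array(x['intrinsics'])@np.linalg.inv(x['Twc'])[:3] for x in (d,e)]
    X=cv2.triangulatePoints(P[0],P[1],np.array(a,float),np.array(b,float)).ravel();X=X[:3]/X[3]
    return X.round(),(proj(d,X)[0]-a).round(1),(proj(e,X)[0]-b).round(1)
for n,a,b in [('wheelcen',A(413,203),B(548,346)),('blue',A(197,130),B(445,200)),('bolts mid',A(715,163),B(122,112)),
 ('levertip?',A(385,122),B(395,240)),('pillar elbow',A(700,420),B(190,490)),
 ('bar far end',A(218,188),B(360,275)),('block top',A(278,160),B(435,250)),('farflare end top',A(313,265),B(345,352)),('nearflare top',A(513,238),B(625,428)),
 ('farguide bend',A(325,230),B(410,330)),('nearguide bend',A(487,215),B(640,390)),('nearguide end',A(467,168),B(685,345)),('knobpostbase',A(430,172),B(645,330)),('redbolt arm end',(405,45),(545,95)),('red robot TCP?',(352,72),(455,85))]:
    print(n,*tri(a,b))
E
```

```text
wheelcen [ 475. -299.   29.] [ 0.  -0.4] [-0.1  0.3]
blue [ 668. -514.   12.] [ 0.1 -1.6] [-0.4  1. ]
bolts mid [402. 247. 366.] [-0.2  3.2] [ 0.8 -2.1]
levertip? [ 521. -195.  144.] [-0.8  7.6] [ 1.9 -5.2]
pillar elbow [383. 235. 188.] [ 0.2 -2.4] [-0.8  1.5]
bar far end [ 655. -377.   10.] [-0.   0.7] [ 0.2 -0.4]
block top [ 596. -372.   43.] [-0.   0.1] [ 0. -0.]
farflare end top [ 578. -224.   25.] [ 0.1 -2. ] [-0.6  1.3]
nearflare top [ 392. -237.   22.] [ 0.  -0.2] [-0.1  0.1]
farguide bend [ 561. -276.   26.] [ 0.1 -1.4] [-0.4  0.9]
nearguide bend [ 406. -286.   21.] [ 0.1 -1. ] [-0.3  0.7]
nearguide end [ 411. -364.   23.] [-0.   0.2] [ 0.1 -0.2]
knobpostbase [ 445. -377.   18.] [ 0.  -0.7] [-0.2  0.5]
redbolt arm end [  27. -597.  368.] [-0.9  5.9] [ 1.4 -5.2]
red robot TCP? [ 260. -507.  354.] [ 0.5 -8.1] [-1.5  5.8]
```

The lane geometry is consistent: the guides come out near 25 mm high and the block near 40 mm. Before moving I need to know where the green arm above it runs.

```bash
python3 - <<'E'
from h import *
import pickle
d=pickle.load(open('scene0.pkl','rb'));e=pickle.load(open('side0.pkl','rb'))
a=cv2.resize(d['pixels'][0:200,300:480],None,fx=2.2,fy=2.2,interpolation=2)
b=cv2.resize(e['pixels'][60:260,230:560],None,fx=2.4,fy=2.4,interpolation=2)
w=snap('wrist')['pixels']
c=np.zeros((600,800,3),np.uint8)
a=cv2.resize(d['pixels'][0:200,320:480],(240,300),interpolation=2)
b=cv2.resize(e['pixels'][60:260,230:560],(495,300),interpolation=2)
c[:300,:240]=a;c[:300,250:745]=b;c[300:,:400]=cv2.resize(w,(400,300))
cv2.imwrite('pics/c.png',c[:,:,::-1])
P=[np.array(x['intrinsics'])@np.linalg.inv(x['Twc'])[:3] for x in (d,e)]
# epipolar: for scene pts on green arm, side pixel at several depths
for uv in [(395,110),(403,60),(388,140)]:
    o=d['Twc'][:3,3]; r=ray(d,uv,0)[0]-o if 1 else 0
    print(uv)
    for t in np.arange(.3,1.6,.1):
        X=o+r*t; print('  ',X.round(),proj(e,X)[0].round())
E
```

```text
(395, 110)
   [465. 437. 575.] [161.  52.]
   [386. 251. 493.] [270.  87.]
   [306.  64. 410.] [352. 114.]
   [ 227. -123.  328.] [416. 135.]
   [ 147. -310.  246.] [467. 152.]
   [  68. -496.  164.] [510. 165.]
   [ -12. -683.   82.] [545. 177.]
   [ -91. -870.   -0.] [575. 187.]
   [ -171. -1057.   -82.] [600. 195.]
   [ -250. -1243.  -164.] [622. 202.]
   [ -330. -1430.  -246.] [642. 208.]
   [ -409. -1617.  -328.] [659. 214.]
   [ -489. -1803.  -410.] [674. 219.]
(403, 60)
   [362. 194. 575.] [298.  38.]
   [248. -74. 493.] [407.  67.]
   [ 134. -342.  410.] [486.  87.]
   [  20. -611.  328.] [547. 103.]
   [ -94. -879.  246.] [595. 115.]
   [ -209. -1147.   164.] [633. 125.]
   [ -323. -1415.    82.] [665. 134.]
   [ -437. -1683.    -0.] [691. 140.]
   [ -551. -1951.   -82.] [714. 146.]
   [ -665. -2219.  -164.] [733. 151.]
   [ -779. -2487.  -246.] [750. 156.]
   [ -893. -2755.  -328.] [765. 160.]
   [-1007. -3023.  -410.] [778. 163.]
(388, 140)
   [509. 532. 575.] [94. 58.]
   [444. 377. 493.] [201.  97.]
   [379. 222. 410.] [282. 127.]
   [314.  67. 328.] [346. 151.]
   [249. -88. 246.] [398. 170.]
   [ 184. -243.  164.] [441. 186.]
   [ 119. -398.   82.] [478. 199.]
   [  53. -553.   -0.] [509. 210.]
   [ -12. -708.  -82.] [535. 220.]
   [ -77. -863. -164.] [559. 229.]
   [ -142. -1018.  -246.] [579. 236.]
   [ -207. -1173.  -328.] [597. 243.]
   [ -272. -1328.  -410.] [613. 249.]
```

View pics/c.png

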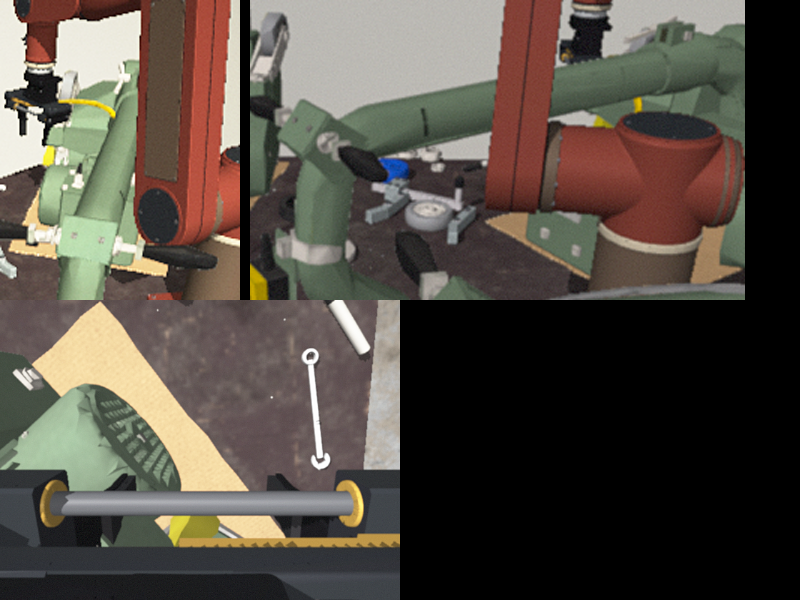

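The picture shows the green arm as a beam at about z 350. It runs from its pillar top near (400,247) back to about (50,-540), which is behind and above the path. My arm's forearm reaches over it, so I need to stay high there. I'll move above the lane to look, with tool y along lane x.

Call:
drive_tool --pt "4 -2 -3 -0.12" --pt "8 -4 -6 -0.27" --pt "12 -6.2 -7 -0.42" --pt "16 -8.2 -7 -0.57" --pt "20 -10.2 -7 -0.72" --pt "24 -12.3 -7 -0.87" --pt "28 -14.4 -7 -1.02" --pt "29 -15 -7 -1.1" --pt "29 -15 -7 -1.18" --pt "29 -15 -7 -1.18" --pt "29 -15 -7 -1.18" --jaw 4.5 --grip_force 15

```text
t: 1.25
tcp_pos: [469.6, -298.4, 255.6]
tool_rot: [0.684, 0.729, -0.0, -0.0]
force: [0.5, 0.3, -0.8]
grip_width: 45.0
gripper_force: 0.0
```

```bash
python3 - <<'E'
from h import *
import pickle
w=snap('wrist','w1.png'); pickle.dump(w,open('w1.pkl','wb'))
print(np.array(w['T_tool_cam']).round(2).tolist(), w['Twc'].round(2).tolist())
s=manip.observe();print({k:np.round(v,3).tolist() for k,v in s.items() if k in('t','joint_pos','tcp_pos','tool_rot','force')})
E
```

```text
[[0.0, -0.97, -0.24, 66.53], [1.0, 0.0, -0.0, 0.72], [0.0, -0.24, 0.97, -199.11], [0.0, 0.0, 0.0, 1.0]] [[1.0, 0.06, 0.02, 466.15], [0.06, -0.97, -0.24, -231.98], [-0.0, 0.24, -0.97, 454.71], [0.0, 0.0, 0.0, 1.0]]
{'t': 1.3, 'joint_pos': [-0.708, 0.019, 1.616, -0.0, 1.507, -0.772], 'tcp_pos': [469.492, -298.592, 255.614], 'tool_rot': [0.684, 0.729, -0.0, -0.0], 'force': [0.174, 0.066, -0.553]}
```

View pics/w1.png

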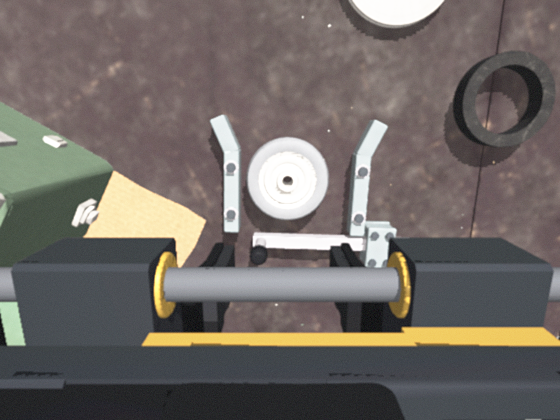

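The wrist view clearly shows:
- **Guides:** near-guide inner edge (240,231)–(239,155), far-guide inner edge (348,235)–(354,160).
- **Bar and knob:** the bar's inner face is at v≈234 and the knob top at (258,256).
- **Wheel:** at (288,179).

Now I'll convert these.

```bash
python3 - <<'E'
from h import *
import pickle
w=pickle.load(open('w1.pkl','rb'))
for n,uv,z in [('near in end',(240,231),25),('near in bend',(239,155),25),('far in end',(348,235),25),('far in bend',(354,160),25),('barface L',(258,234),22),('barface R',(360,236),22),('barend',(253,241),22),('knob',(258,256),80),('wheel outline',(288,179),17),('wheel hub',(287,181),34),('near flare in',(221,115),25),('far flare in',(376,121),25),('tape',(504,99),25),('pulley bottom',(395,27),20),('pulleyL',(346,0),20),('pulleyR',(447,0),20),('block',(380,240),39)]:
    print(n,ray(w,uv,z)[0].round(1))
g=cv2.cvtColor(w['pixels'],cv2.COLOR_RGB2GRAY)
np.set_printoptions(linewidth=250)
print(g[225:250,300]); print(g[195,225:252],g[195,338:366]); print(g[245:268,258],g[256,246:272])
E
```

```text
near in end [ 422.6 -365.7   25. ]
near in bend [ 418.1 -272.6   25. ]
far in end [ 556.6 -362.3   25. ]
far in bend [ 553.7 -269.7   25. ]
barface L [ 444.9 -369.1   22. ]
barface R [ 572.4 -363.6   22. ]
barend [ 439.1 -378.7   22. ]
knob [ 449. -376.   80.]
wheel outline [ 477.7 -298.4   17. ]
wheel hub [ 476.3 -298.3   34. ]
near flare in [ 395.9 -228.5   25. ]
far flare in [ 573.9 -223.7   25. ]
tape [ 715.6 -190.4   25. ]
pulley bottom [ 583.2 -123.    20. ]
pulleyL [ 526.8 -100.    20. ]
pulleyR [635.5 -93.   20. ]
block [ 592.8 -361.9   39. ]
[ 77  73  74  72  87  98 106 110 150 219 236 244 254 253 251 250 250 250 251 252 252 253 255 217 104]
[237 241 238 239 237 240 239 239 241 239 240 242 237 194 139 114 105 101  86  63  64  66  65  66  85 136 192] [ 98 102 105 101  98  81  65  63  63  64  68  83  93  88 114 182 232 238 237 237 236 237 237 237 239 239 239 239]
[107  53  38  48  50  58  62  73  75  65  57  56  59  56  60  52  52  55  44  53  93 109 116] [102 100 100  72  45  39  52  59  57  55  56  58  56  55  59  57  54  61  53  46  50  61  77  78  81  69]
```

Lane estimate: origin ≈ (490,-367), rotated +0.04 rad. The bar is open about 41 mm. The wheel is at lane (-10, 69) and the knob at world (449,-376). All of it fits the sizes given. I'll go to the knob.

Call:
drive_tool --pt "-3.5 -1.2 3 0.025" --pt "-7.5 -2.5 7 0.025" --pt "-7.5 -2.5 11.5 0.025" --pt "-7.5 -2.5 15 0.025" --pt "-7.5 -2.5 18 0.025" --pt "-7.5 -2.5 20.3 0.025" --pt "-7.5 -2.5 20.3 0.025"

```text
t: 2.0
tcp_pos: [446.8, -372.9, 48.5]
tool_rot: [0.693, 0.721, 0.0, -0.004]
force: [0.1, 0.8, -1.3]
grip_width: 44.8
gripper_force: 0.0
```

Call:
drive_tool --pt "0 0 0 0" --pt "0 0 0 0" --pt "0 0 0 0" --pt "0 0 0 0" --pt "0 0 0 0" --pt "0 0 0 0" --jaw 0.5 --grip_force 20

```text
t: 2.6
tcp_pos: [450.0, -375.0, 53.3]
tool_rot: [0.692, 0.721, -0.0, 0.0]
force: [0.5, -0.7, 1.1]
grip_width: 8.1
gripper_force: 0.0
```

The grip closed to 8 mm, so it missed the knob. I'll look.

```bash
python3 - <<'E'
from h import *
w=snap('wrist'); e=snap('side'); d=snap('scene')
c=np.zeros((600,800,3),np.uint8)
c[:420,:560]=w['pixels']
c[420:600,:320]=cv2.resize(e['pixels'][150:240,300:460],(320,180),interpolation=2)
c[420:600,330:690]=cv2.resize(d['pixels'][130:220,220:400],(360,180),interpolation=2)
cv2.imwrite('pics/d.png',c[:,:,::-1]); print(manip.observe()['grip_width'],proj(w,[[449,-376,80],[450,-375,53]]))
E
```

```text
5.735805587351852 [[278.44116632 259.4893082 ]
 [280.64242525 240.7450803 ]]
```

View pics/d.png

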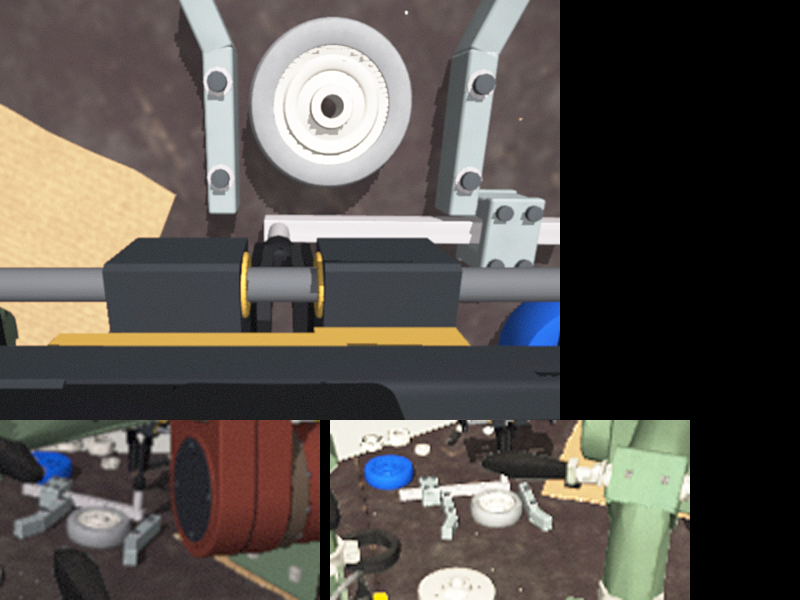

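```bash
python3 - <<'E'
from h import *
w=snap('wrist'); s=manip.observe(); print(s['grip_width'],s['gripper_force'],s['tcp_pos'],s['force'])
for n,uv,z in [('bar in',(300,216),22),('bar out',(300,242),22),('bar end',(266,225),22),('postbase',(280,235),22),('postvisibletop',(280,225),55),('knob',(281,245),80),('near in',(237,212),25),('far in',(437,205),25),('bf',(420,218),22),('far bend',(454,52),25),('near bend',(233,50),25),('wheel',(331,100),17),('whub',(331,106),34)]: print(n,ray(w,uv,z)[0].round(1))
np.set_printoptions(linewidth=200)
g=cv2.cvtColor(w['pixels'],cv2.COLOR_RGB2GRAY); print(g[215:275:2,264:300:2])
E
```

```text
5.454551626419517 0.0 [ 449.76091132 -374.79344546   52.79241713] [ 0.7208229   0.15381032 -0.18213241]
bar in [ 462.1 -367.5   22. ]
bar out [ 463.1 -385.4   22. ]
bar end [ 440.  -374.5   22. ]
postbase [ 449.5 -381.    22. ]
postvisibletop [ 449.  -364.7   55. ]
knob [ 449.8 -367.9   80. ]
near in [ 421.1 -365.7   25. ]
far in [ 549.4 -355.8   25. ]
bf [ 540.9 -365.6   22. ]
far bend [ 546.1 -264.7   25. ]
near bend [ 417.7 -268.9   25. ]
wheel [ 477.7 -293.7   17. ]
whub [ 475.7 -298.1   34. ]
[[100 168 187 177 168 168 169 161 154 155 157 158 157 155 155 158 152 137]
 [112 213 217 217 220 215 217 216 215 217 215 216 215 218 217 215 216 216]
 [132 215 217 217 217 214 216 213 214 214 214 217 217 215 217 215 213 213]
 [196 244 242 241 244 246 242 243 244 245 245 243 244 245 245 244 243 244]
 [187 241 239 241 239 219 208 213 217 225 231 241 239 238 240 239 239 241]
 [182 241 239 238 199 178 195 204 208 207 206 223 238 237 237 237 236 237]
 [185 240 239 191 157 183 200 205 210 210 206 196 221 237 238 238 237 239]
 [185 242 239 142 166 187 200 208 211 208 207 190 201 238 237 237 237 23
[... 953 characters left out ...]
 45  50  50  45  47  39]
 [ 40  53  48  48  48  47  49  44  48  46  28  33  33  47  46  46  51  42]
 [ 42  49  45  48  48  47  42  46  47  36  34  25  31  50  49  50  52  50]
 [ 40  52  49  50  54  52  41  45  46  41  31  31  33  48  48  53  48  48]
 [ 47  54  51  48  52  48  40  50  44  32  34  36  29  51  52  54  55  47]
 [ 47  48  46  46  48  41  37  44  42  31  25  28  30  43  51  49  50  47]
 [ 88  89  87  89  88  90  87  89  89  90  89  86  89  90  89  89  88  87]
 [122 120 122 121 122 122 122 121 117 122 120 122 120 123 117 121 119 122]
 [131 134 134 132 132 130 131 132 131 131 133 131 133 131 137 136 128 129]
 [141 144 141 140 142 140 141 140 139 143 141 142 140 142 141 140 143 142]]
```

The wrist view shows the post at (280,230) with the fingertips over it, and it is unclear whether the knob sits between the pads. A small sideways move will test it cheaply.

Call:
drive_tool --pt "0 0.5 0 0" --pt "0 1 0 0" --pt "0 1.5 0 0" --pt "0 1.5 0 0"

```text
t: 3.2
tcp_pos: [465.6, -374.2, 52.9]
tool_rot: [0.692, 0.722, 0.0, 0.0]
force: [-0.4, 0.7, -0.4]
grip_width: 4.8
gripper_force: 0.0
```

```bash
python3 - <<'E'
from h import *
s=manip.observe(); print(s['grip_width'],s['gripper_force'],s['force'],s['tcp_pos'])
w=snap('wrist','w2.png')
c=cv2.resize(w['pixels'][190:340,180:380],(800,600),interpolation=2); cv2.imwrite('pics/e.png',c[:,:,::-1])
g=cv2.cvtColor(w['pixels'],cv2.COLOR_RGB2GRAY); r=g[220].astype(int); i=200+np.argmax(r[200:350]>150); print(i,ray(w,(i,220),22))
E
```

```text
4.82677036860254 0.0 [-0.3756691   0.74898837 -0.3871938 ] [ 465.61628346 -374.2159374    52.88547508]
241 [[ 439.33670841 -371.22114146   22.        ]]
```

View pics/e.png

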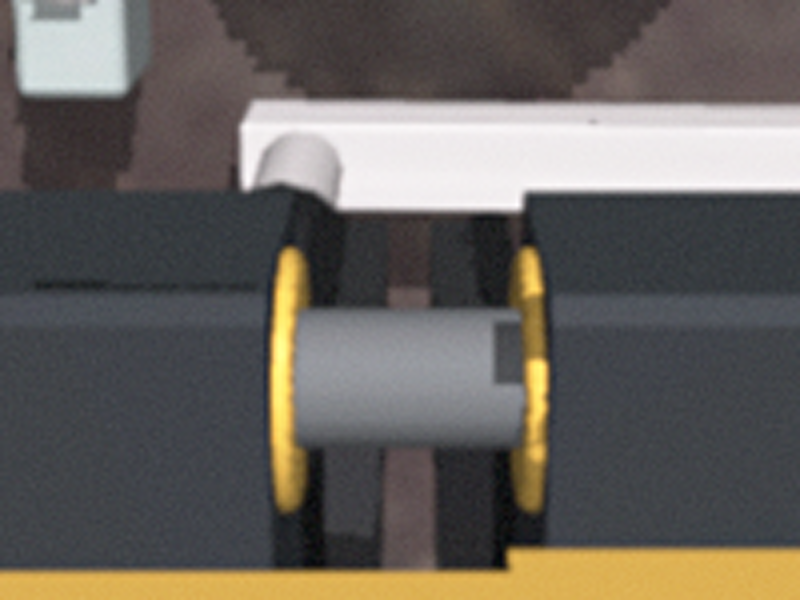

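```bash
python3 - <<'E'
from h import *
import pickle
w=pickle.load(open('w1.pkl','rb'));e=pickle.load(open('side0.pkl','rb'));w2=snap('wrist')
for y in (-370,-376,-383,-390):
    print(y,proj(w,[[449,y+10,55],[449,y,80],[449,y-10,80]]).round(0)[:,1],'post base/top w2',proj(w2,[[449,y+7,22],[449,y,22],[449,y+7,55]])[:,1].round(0))
g=cv2.cvtColor(w['pixels'],cv2.COLOR_RGB2GRAY)
np.set_printoptions(linewidth=200)
print(g[228:272:2,244:280:2])
ge=cv2.cvtColor(e['pixels'],cv2.COLOR_RGB2GRAY); print(ge[174:202:1,362:380])
print(ray(e,(369.5,178.5),80), ray(e,(369,196),22), [proj(e,[449,-376,z]).round(1).tolist() for z in (22,55,80)],'tcp now',proj(w2,[465.6,-374.2,52.9]))
E
```

```text
-370 [235. 251. 259.] post base/top w2 [209. 219. 222.]
-376 [240. 256. 264.] post base/top w2 [217. 228. 232.]
-383 [246. 262. 270.] post base/top w2 [228. 238. 244.]
-390 [252. 268. 276.] post base/top w2 [238. 248. 255.]
[[106 109 107 110 110 106 106 100  74  75  79  70  70  73  80  83  80  81]
 [104 104  99 103 109 114 119 112  82  73  78  72  71  73  81  83  86  83]
 [103 100 100  98 104 161 194 176 171 159 155 139 132 133 135 125 124 121]
 [100  93  96 100 111 230 239 238 239 237 240 239 238 239 238 237 239 237]
 [ 99  98  95  97 143 254 251 252 252 252 254 254 254 254 252 251 250 249]
 [ 99  97 101  98 139 255 245 225 232 237 245 252 251 251 251 251 251 251]
 [ 93  96  97  88 130 255 208 217 232 232 223 247 251 251 251 251 251 251]
 [ 93  93  96  72 129 255 200 227 236 233 217 241 252 252 251 252 251 251]
 [ 97  96  93  76 134 247 195 180 205 231 212 242 253 252 252 252 252 252]
 [100  93  93  72  98 145  62  53  61  85 148 254 255 255 255 255 255 255]
 [101  98  94  62  42  39  41  48  48  42  46  95 105 108 111 108 135 146]
 [100 103 104  63  44  55  54  58  58  49  41  48  
[... 2360 characters left out ...]
184 182 172 179 177 163 138 111  76  62  57  52  46  37  29  29]
 [161 179 186 185 181 185 182 176 145 104  67  55  55  58  56  43  30  39]
 [144 163 177 185 186 185 185 180 151  98  54  41  51  74  91  79  78  74]
 [132 140 156 172 174 188 191 184 151  96  56  51  64  75  96 115 126 115]
 [128 126 120 117 126 159 184 175 135  81  71  85  77  79  83 112 130 110]
 [123 119  94  65  70  98 117 106  85  85 103 111  96  90 104 116 107  84]
 [120 108  81  54  42  40  56  68  91 123 137 129 126 122 110 101  88  74]]
[[ 446.51083108 -375.63413901   80.        ]] [[ 442.0859903  -371.76035678   22.        ]] [[[367.6, 195.1]], [[368.3, 185.6]], [[368.8, 178.3]]] tcp now [[281.29213998 240.9947682 ]]
```

The width check gave 128 mm between the guides where 138 mm is true, so the heights in the wrist view look off. I'll test that against the wheel and guides, and check the fingertip height in the fixed cameras.

```bash
python3 - <<'E'
from h import *
import pickle
w=pickle.load(open('w1.pkl','rb'))
a=ray(w,[(248,179),(328,179)],17); print('wheel dia w1',np.linalg.norm(a[0]-a[1]))
a=ray(w,[(239.5,195),(351.5,195)],25); print('lane w1',np.linalg.norm(a[0]-a[1]))
w2=snap('wrist'); g=cv2.cvtColor(w2['pixels'],cv2.COLOR_RGB2GRAY).astype(int)
np.set_printoptions(linewidth=220)
print('TCP',manip.observe()['tcp_pos'])
print(g[180,180:215],g[180,380:440]); print(g[100,200:260:2],g[100,350:400:2])
for n in('scene','side'):
    d=snap(n); p=pickle.load(open(n+'0.pkl','rb'))
    u=proj(d,[465.6,-374.2,52.9])[0]; print(n,u,proj(d,[465.6,-374.2,82.9])[0])
    u=u.round().astype(int); gd=cv2.cvtColor(d['pixels'],cv2.COLOR_RGB2GRAY); print(gd[u[1]-24:u[1]+12,u[0]-14:u[0]+14])
E
```

```text
wheel dia w1 97.35290068004045
lane w1 135.2597494931295
TCP [ 464.77486671 -374.16333873   52.71701192]
[ 85  82  76 127 214 226 174 121 109 110 110 118 116 118 112 117 117 117 116 115 116 113 113 108  86 136 217 236 234 224 198 159 114 105 104] [ 87  89  90  89  90  85  89  83  85  87  83  86  84  85  87  82  87  86  86  88  87  87  92  88  85  76  58  59  57  57  63  60  61  64  58  60  72  78  79  79  81  82  81  83  83  80  79  79  83 103 136 167 217 237
 236 220 154  78  55  87]
[223 222 219 211 154 106 106 102  85  83  84  85  94 160 202 202 207 208 205 199 206 206 206 206 201 252 251 251 252 220] [251 244 248 249 250 251 244 181 202 199 207 208 208 211 212 211 211 210 156  92  84  89  85  93  87]
scene [302.69217865 155.16505825] [302.84334125 148.2840677 ]
[[154 162 165 ...  61  60  60]
 [100  98 106 ...  52  44  41]
 [ 75  76  78 ...  44  37  44]
 ...
 [249 249 248 ...  94 168 221]
 [248 247 247 ...  86 150 201]
 [255 255 239 ...  89 113 144]]
side [363.24198542 185.26161005] [363.84427517 176.54510495]
[[165 161 161 ... 191 192 193]
 [201 197 196 ... 192 191 191]
 [212 209 205 ... 194 190 191]
 ...
 [154 154 141 ...  52  60  59]
 [179 171 158 ...  59  53  50]
 [198 197 188 ...  57  51  57]]
```

```bash
python3 - <<'E'
from h import *
w2=snap('wrist')
a=ray(w2,[(226,100),(386,100)],17); print('wheel',np.linalg.norm(a[0]-a[1]))
c=np.zeros((600,800,3),np.uint8)
for i,n in enumerate(('scene','side')):
    d=snap(n); u=proj(d,manip.observe()['tcp_pos'])[0]; x,y=u.round().astype(int)
    k=8; cr=cv2.resize(d['pixels'][y-45:y+30,x-25:x+25],None,fx=k,fy=k,interpolation=2)
    p=((u-[x-25,y-45]+.5)*k).astype(int); cv2.drawMarker(cr,tuple(int(v) for v in p),(255,0,0),cv2.MARKER_CROSS,16,1)
    c[:600,i*400:i*400+400]=cr
cv2.imwrite('pics/f.png',c[:,:,::-1])
E
```

```text
wheel 99.18537787004549
```

View pics/f.png

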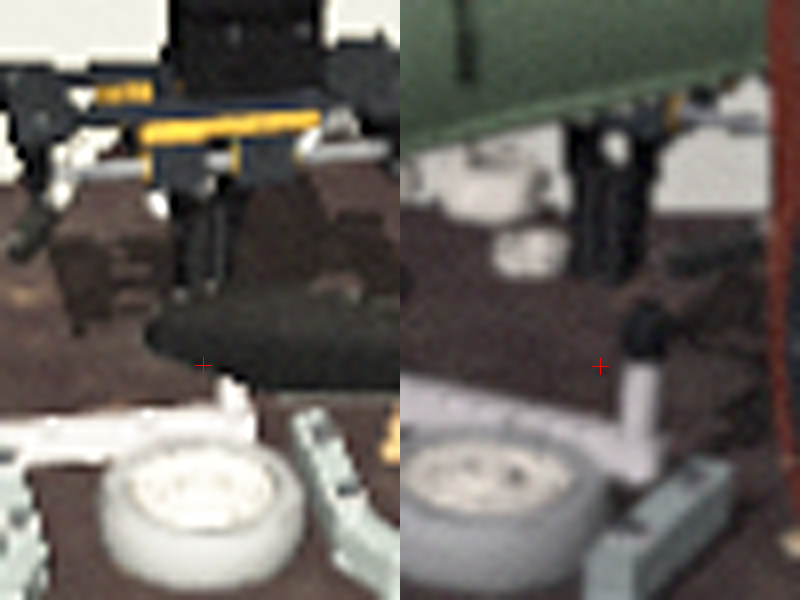

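This settles it. In both views the fingertips are at crop-scene (200,290) and crop-side (605,275), while the reported TCP is at (203,365) and (600,365). The real tips are therefore about 40 mm above the reported TCP, which is why they passed over the knob. I'll measure the offset, and check whether it depends on the opening using the start images.

```bash
python3 - <<'E'
from h import *
import pickle
np.set_printoptions(linewidth=250,threshold=100000)
d=pickle.load(open('scene0.pkl','rb'));e=pickle.load(open('side0.pkl','rb'))
t=np.array([275.5,-560.3,184.9]); y=np.array([.44,-.898,0])
for x in (d,e):
    print([[proj(x,t+y*s+np.array([0,0,z]))[0].round(1).tolist() for s in (-51,51)] for z in (0,40)])
g=cv2.cvtColor(d['pixels'],cv2.COLOR_RGB2GRAY); print(g[74:104,326:366])
g=cv2.cvtColor(e['pixels'],cv2.COLOR_RGB2GRAY); print(g[84:114,430:476])
E
```

```text
[[[349.8, 105.9], [333.9, 98.1]], [[350.7, 96.3], [334.5, 88.8]]]
[[[448.8, 145.5], [444.0, 135.4]], [[450.6, 133.0], [445.6, 123.5]]]
[[241 245 242 220 249 195   0  18  29  40  65  86 106 128 137 200 203 246 246 246 249 245 155  24  46  43  53  61  59  57  56  54  43  43  44  38  39  32  30  24]
 [238 240 238 242 247 246   0  14  19  20  17 105 223 202  88 120 134 201 183 177 181 162  33  24  34  33  42  55  51  44  44  33  30  27  24  22  29  30  25  13]
 [239 239 240 239 243 241   0   4  21  21  14 127 253 242 210 201  72 106  93  43  44  48  53  46  33  23  31  40  37  30  31  22  26  26  21  22  19  18  30  23]
 [237 238 238 239 243 241   0   7  11  21  17 129 254 243 243 240 206 221 206  33  40  47  50  54  45  24  20  22  28  23  19  22  17  15  19  22  26  40  78  75]
 [240 238 239 239 242 237   0  15  21  26  27  80 199 244 239 241 241 245 239  35  41  46  48  48  43  22  14  16  16  18  23  23  21  31  20  27  25  35  56  79]
 [238 238 238 239 240 245 191  18  22  25  25  15 121 246 240 241 239 243 234  28  38  47  42  56  77  14  56 116  32  24  30  25  27  29  28  24  25 
[... 8836 characters left out ...]
1 107 109 103 111 108 108 106 108 107 108 105 105 103 106 104 104  98 100 102 102 102 104  99  97 100 101 101 102  99 101 101  98  96  96]
 [ 83  71  68 102 112 112 110 107 105 106 111 107 105 106 102 101 101 105 103 103 101 104 103 107 102 103  99 100  99 104 100 100  99 100 101  99  99 100  95  98 100  99  98 100  97  99]
 [ 80  75  70 104 108 105 105 105 102 102 103 104 104 104 101 105 106 105 108 100 105 104 106 102 101  99  98 100  97 100  98  95  97  96 101  96 100  96 102  99  96  95  98  98  95  95]
 [ 80  85  96 103 103  97 103 100  99 103 104 104 102 104 101 103 103 102 103 105  98 101 104  99 102 102 104 100  94  98 101  96  96  97  93  93  96  93  93  89  92  96  93  96  99  99]]
```

The offset is constant. In the start images too, open, the tips lie at z+39 mm (scene rows 89.5 and 96.5, against 88.8 and 96.3 predicted for +40). So real tip height = reported z + 39. I'll re-centre over the knob, open, and go down 40 mm.

Call:
drive_tool --pt "0 -0.8 0 0" --pt "-0.25 -1.55 0 0" --pt "-0.25 -1.55 0 0" --pt "-0.25 -1.55 0 0" --pt "-0.25 -1.55 1 0" --pt "-0.25 -1.55 2 0" --pt "-0.25 -1.55 3 0" --pt "-0.25 -1.55 4 0" --pt "-0.25 -1.55 4 0" --jaw 4.5

```text
t: 4.5
tcp_pos: [448.1, -375.9, 10.2]
tool_rot: [0.692, 0.722, 0.0, -0.002]
force: [-0.4, 0.5, -0.1]
grip_width: 45.1
gripper_force: 0.0
```

Call:
drive_tool --pt "0 0 0 0" --pt "0 0 0 0" --pt "0 0 0 0" --pt "0 0 0 0" --pt "0 0 0 0" --jaw 1 --grip_force 20

```text
t: 5.0
tcp_pos: [449.5, -377.8, 13.4]
tool_rot: [0.692, 0.721, -0.0, 0.0]
force: [-2.0, 0.0, 2.0]
grip_width: 18.7
gripper_force: 20.0
```

Gripped, 20 N at 19 mm width. Now I slide the bar open.

Call:
drive_tool --pt "0 1 0 0" --pt "0 2.5 0 0" --pt "0 4 0 0" --pt "0 5.5 0 0" --pt "0 7 0 0" --pt "0 8.5 0 0" --pt "0 10 0 0" --pt "0 10.7 0 0" --pt "0 11 0 0" --pt "0 11 0 0"

```text
t: 6.0
tcp_pos: [560.6, -374.3, 13.4]
tool_rot: [0.692, 0.722, -0.0, 0.002]
force: [1.3, -5.3, 0.3]
grip_width: 19.3
gripper_force: 20.0
```

Call:
drive_tool --pt "0 0.2 0 0" --pt "0 0.4 0 0" --pt "0 0.6 0 0" --pt "0 0.7 0 0" --pt "0 0.7 0 0"

```text
t: 6.5
tcp_pos: [566.6, -374.1, 13.4]
tool_rot: [0.693, 0.721, -0.001, 0.001]
force: [-1.8, -5.3, 0.4]
grip_width: 18.8
gripper_force: 20.0
```

Call:
drive_tool --pt "-0.1 0.2 0 0" --pt "-0.1 0.3 0 0" --pt "-0.1 0.4 0 0" --pt "-0.1 0.4 0 0"

```text
t: 6.9
tcp_pos: [566.9, -374.0, 13.3]
tool_rot: [0.693, 0.721, -0.002, -0.003]
force: [-14.1, -1.7, 11.3]
grip_width: 18.9
gripper_force: 20.0
```

Call:
drive_tool --pt "0 0.2 0 0" --pt "0 0.3 0 0" --pt "0 0.4 0 0" --pt "0 0.4 0 0"

```text
t: 7.3
tcp_pos: [566.7, -373.9, 13.1]
tool_rot: [0.693, 0.721, -0.004, -0.006]
force: [-28.0, -1.4, 18.9]
grip_width: 19.1
gripper_force: 19.9
```

The bar hit its end stop with the knob at x=567, about 117 mm of travel, so it is fully open. I'll release, lift, and go behind the wheel.

Call:
drive_tool --pt "0 -0.8 0 0" --pt "0 -0.8 0 0" --pt "0 -0.8 0 0" --pt "0 -0.8 0 0" --pt "0 -0.8 -2.5 0" --pt "0 -0.8 -6 0" --pt "3 -2.5 -6 0" --pt "7 -5 -6 0" --pt "11 -7.5 -6 0" --pt "15 -9.4 -6 0" --pt "15.5 -9.4 -6 0" --pt "15.5 -9.4 -6 0" --jaw 6

```text
t: 8.5
tcp_pos: [474.4, -221.0, 73.1]
tool_rot: [0.692, 0.722, 0.0, 0.0]
force: [0.3, -0.3, 1.1]
grip_width: 59.9
gripper_force: 0.0
```

```bash
python3 - <<'E'
from h import *
s=manip.observe(); print(s['tcp_pos'],s['force'],s['grip_width'],s['joint_pos'])
w=snap('wrist','w3.png'); np.set_printoptions(linewidth=200)
# dark knob, wheel check via hub white blob in lane
hsv=cv2.cvtColor(w['pixels'],cv2.COLOR_RGB2HSV)
for n in('scene',):
    d=snap(n)
    m=((d['pixels'].min(2)>170)).astype(np.uint8)[155:205,255:345]
    k,l,st,c=cv2.connectedComponentsWithStats(m)
    print([(st[i].tolist(),(c[i]+[255,155]).round(1).tolist()) for i in range(1,k) if st[i,4]>30])
E
```

```text
[ 474.40762467 -221.02874286   73.05064856] [ 0.28118391 -0.27382663  1.06119255] 59.916502966768164 [-5.86937826e-01  8.99810237e-02  1.89548848e+00  2.76803223e-04
  1.15542813e+00 -6.30212015e-01]
[([84, 0, 6, 7, 34], [341.4, 157.4]), ([0, 2, 29, 33, 291], [271.7, 169.7]), ([36, 10, 24, 18, 336], [302.6, 173.6]), ([64, 10, 12, 20, 86], [324.3, 176.2])]
```

Call:
drive_tool --pt "0 0 3.5 0" --pt "0 0 6.5 0" --pt "0 0 8.2 0" --pt "0 0 9 0" --pt "0 0 9.3 0" --pt "0 0 9.3 0"

```text
t: 9.2
tcp_pos: [474.7, -223.1, -19.8]
tool_rot: [0.693, 0.721, 0.0, 0.0]
force: [-0.2, 0.4, -0.2]
grip_width: 60.1
gripper_force: 0.0
```

Call:
drive_tool --pt "-1 0 0 0" --pt "-2 0.1 0 0" --pt "-2.6 0.2 0 0" --pt "-3.2 0.3 0 0" --pt "-4 0.4 0 0" --pt "-5 0.5 0 0" --pt "-5 0.5 0 0"

```text
t: 9.9
tcp_pos: [481.7, -273.9, -19.9]
tool_rot: [0.693, 0.721, -0.0, 0.001]
force: [-0.3, -0.2, 0.4]
grip_width: 59.6
gripper_force: 0.0
```

```bash
cat >> h.py <<'E'
def blobs(d,box,th=170,z=34,amin=60,fn=None):
    x0,y0,x1,y1=box; p=d['pixels'][y0:y1,x0:x1]
    m=(p.min(2)>th) if fn is None else fn(p.astype(int))
    k,l,st,c=cv2.connectedComponentsWithStats(m.astype(np.uint8))
    for i in range(1,k):
        if st[i,4]>amin: print((st[i]+[x0,y0,0,0,0]).tolist(),(c[i]+[x0,y0]).round(1).tolist(),ray(d,c[i]+[x0,y0],z)[0].round(1))
E
python3 - <<'E'
from h import *
d=snap('scene','s4.png'); w=snap('wrist','w4.png')
print('scene');blobs(d,(255,135,345,205)); print('wrist');blobs(w,(60,0,500,265),th=190,amin=200)
print('expected tip px wrist',proj(w,manip.observe()['tcp_pos']+np.array([0,0,39])))
E
```

```text
scene
[339, 149, 6, 13, 64] [341.3, 155.0] [ 307.2 -388.1   34. ]
[255, 157, 29, 33, 291] [271.7, 169.9] [ 593.6 -311.8   34. ]
[296, 164, 14, 16, 189] [302.2, 172.1] [ 482.2 -280.5   34. ]
[318, 169, 13, 16, 90] [324.4, 177.5] [ 408.2 -231.6   34. ]
wrist
[60, 160, 71, 78, 2864] [91.9, 203.2] [ 403. -242.   34.]
[457, 169, 43, 68, 1579] [484.9, 212.4] [ 564.6 -239.4   34. ]
[241, 253, 87, 12, 686] [284.6, 259.9] [ 482.9 -263.5   34. ]
expected tip px wrist [[280.05968398 266.12127671]]
```

```bash
python3 - <<'E'
from h import *
import pickle
for n,box in (('side',(300,160,390,230)),('scene',(255,135,345,205))):
    for d in (pickle.load(open(n+'0.pkl','rb')),snap(n)):
        print(n);blobs(d,box,th=150,amin=30)
d=snap('side')
print(proj(d,[[477,-298,34],[480,-325,34],[481,-274,20]]).round(1))
np.set_printoptions(linewidth=250,threshold=10000)
print(cv2.cvtColor(d['pixels'],cv2.COLOR_RGB2GRAY)[176:216:2,326:382:2])
print(cv2.cvtColor(pickle.load(open('side0.pkl','rb'))['pixels'],cv2.COLOR_RGB2GRAY)[176:216:2,326:382:2])
E
```

```text
side
[341, 160, 14, 7, 68] [347.7, 163.0] [ 620.9 -571.3   34. ]
[357, 160, 32, 6, 186] [373.0, 162.5] [ 546.3 -626.3   34. ]
[322, 162, 16, 3, 35] [330.9, 163.2] [ 671.3 -536.3   34. ]
[312, 182, 9, 6, 41] [316.0, 184.7] [ 616.4 -334.6   34. ]
[336, 186, 34, 14, 150] [354.8, 192.2] [ 482.  -349.4   34. ]
[339, 195, 21, 10, 147] [349.0, 199.3] [ 472.5 -290.7   34. ]
[336, 202, 16, 7, 46] [343.1, 205.9] [ 465.9 -238.5   34. ]
side
[365, 160, 22, 6, 132] [375.5, 162.5] [ 538.5 -631.    34. ]
[300, 179, 29, 14, 146] [314.3, 184.9] [ 620.  -329.9   34. ]
[337, 194, 15, 14, 125] [345.1, 201.2] [ 476.4 -271.8   34. ]
scene
[255, 135, 16, 8, 63] [259.7, 137.3] [ 617.9 -589.5   34. ]
[263, 142, 7, 6, 36] [265.9, 144.4] [ 597.2 -520.2   34. ]
[339, 148, 6, 14, 75] [341.3, 154.5] [ 306.  -392.4   34. ]
[255, 157, 61, 33, 834] [289.9, 170.4] [ 526.1 -298.9   34. ]
[315, 161, 16, 25, 135] [323.0, 175.3] [ 410.2 -247.8   34. ]
scene
[255, 135, 16, 8, 63] [259.7, 137.3] [ 617.9 -589.5   34. ]
[263, 142, 7, 6, 36] [265.9, 144.4] [ 597.2 -520.2   34. ]
[339, 148, 6, 14, 77] [341.3, 154.3] [ 305.7 -3
[... 4146 characters left out ...]
  75  52]
 [ 50  52  56  59 129 148 158 154 133 135 150 157 157 154 139 134 135 121  95  67  48 107 140 132  99  73  72  38]
 [ 55  58  52  52 114 140 150 161 168 168 163 160 154 151 137 129 127 107  85  86  96  84 120  99  68  77  58  38]
 [ 55  52  52  55  86 129 140 150 151 154 156 149 151 140 138 127 112  92  87 132 142 136  98  74  76  54  34  48]
 [ 54  56  54  57  59  86 119 134 136 141 141 140 134 128 126 106  96  79 112 135 134  94  74  76  53  37  48  49]
 [ 60  56  56  63  56  56  64  88 110 119 121 123 118 113 102  89  77  55 111 140 139  92  71  48  32  54  53  57]
 [ 59  51  50  54  44  41  53  58  55  62  67  73  70  68  60  57  51  49 119 142 145  99  50  29  51  49  51  54]]
```

The side view shows the wheel between the fingers, moved about 25 mm. The gripper's body could brush the open knob later on. So I'll push only to lane y≈43 this way, then turn the tool 90° so its narrow side passes the knob.

Call:
drive_tool --pt "-1 0.05 0 0" --pt "-2 0.1 0 0" --pt "-3 0.15 0 0" --pt "-4 0.2 0 0" --pt "-5 0.25 0 0" --pt "-5 0.25 0 0" --pt "-3 0.25 0 0" --pt "-2 0.25 -3 0" --pt "0 0.25 -7 0" --pt "2 0.25 -9 0" --pt "2 0.25 -9 0"

```text
t: 11.25
tcp_pos: [485.3, -251.8, 73.8]
tool_rot: [0.692, 0.722, 0.001, 0.003]
force: [0.9, -0.4, 0.5]
grip_width: 60.0
gripper_force: 0.0
```

```bash
python3 - <<'E'
from h import *
w=snap('wrist','w5.png'); s=manip.observe(); print(s['tcp_pos'],s['force'])
p=w['pixels']; blobs(w,(100,0,560,270),th=185,amin=150)
g=cv2.cvtColor(p,cv2.COLOR_RGB2GRAY); g=cv2.medianBlur(g,5)
c=cv2.HoughCircles(g[:330],cv2.HOUGH_GRADIENT,1.5,40,param1=100,param2=40,minRadius=35,maxRadius=100)
if c is not None:
    for u,v,r in c[0][:6]: print(u,v,r,ray(w,(u,v),17)[0].round(1))
print(proj(w,[[487,-373,17],[487,-373,34],[567,-375,80]]))
E
```

```text
[ 484.25173983 -252.23594465   71.84524606] [-0.90795169 -0.21351666 -0.43384362]
[382, 0, 123, 25, 2083] [441.9, 9.4] [ 575.9 -116.2   34. ]
[135, 176, 56, 91, 2033] [163.2, 219.5] [ 405.3 -253.3   34. ]
[377, 182, 52, 85, 1898] [399.6, 221.9] [ 566.9 -248.2   34. ]
390.75 284.25 54.05 [ 572.3 -302.6   17. ]
191.25 288.75 72.5 [ 419.3 -312.6   17. ]
102.75 254.25 59.0 [ 353.8 -287.1   17. ]
[[276.21459914 360.05633998]
 [276.00319118 374.2573278 ]
 [398.45647977 429.14671757]]
```

```bash
python3 - <<'E'
from h import *
for n,box in (('side',(315,150,400,230)),('scene',(255,135,345,205))):
    d=snap(n,n+'5.png'); print(n,proj(d,[[487,-373,34]]).round(1)); blobs(d,box,th=150,amin=25)
E
```

```text
side [[356.7 189.4]]
[368, 150, 22, 16, 242] [380.9, 158.4] [ 540. -682.   34.]
[341, 159, 10, 8, 49] [345.6, 162.8] [ 628.5 -569.    34. ]
[332, 179, 5, 10, 28] [334.7, 183.4] [ 570.1 -378.1   34. ]
[315, 183, 15, 10, 83] [321.8, 186.9] [ 591.2 -329.1   34. ]
[342, 189, 25, 12, 138] [354.1, 195.1] [ 473.8 -327.9   34. ]
scene [[297.2 159.9]]
[255, 135, 16, 8, 63] [259.7, 137.3] [ 617.9 -589.5   34. ]
[297, 140, 19, 3, 28] [305.7, 140.8] [ 427.1 -530.    34. ]
[263, 142, 7, 6, 35] [265.9, 144.3] [ 596.9 -520.9   34. ]
[339, 148, 6, 14, 75] [341.3, 154.5] [ 306.  -392.4   34. ]
[286, 156, 24, 18, 288] [297.6, 165.1] [ 491.6 -333.8   34. ]
[255, 157, 29, 33, 316] [271.7, 169.8] [ 593.6 -312.    34. ]
[316, 161, 15, 25, 130] [323.2, 175.6] [ 409.8 -245.4   34. ]
```

Wheel ≈ (486.5,-372) by pusher geometry, and the scene blob shift of about (-5,-9.5) px agrees. Next I turn the tool with the jaw closed, then descend behind it.

Call:
drive_tool --pt "-1 0 0 0.14" --pt "-2 0 0 0.28" --pt "-2.9 0 0 0.43" --pt "-2.9 0 0 0.57" --pt "-2.9 0 0 0.71" --pt "-2.9 0 0 0.86" --pt "-2.9 0 0 1.0" --pt "-2.9 0 0 1.14" --pt "-2.9 0 0 1.29" --pt "-2.9 0 0 1.43" --pt "-2.9 0 0 1.57" --pt "-2.9 0 0 1.57" --jaw 0 --grip_force 20

```text
t: 12.6
tcp_pos: [482.8, -281.1, 67.9]
tool_rot: [1.0, 0.02, -0.001, -0.001]
force: [0.1, 1.1, -0.6]
grip_width: 0.4
gripper_force: 0.0
```

Call:
drive_tool --pt "0 0 3 0" --pt "0 0 6 0" --pt "0 0 8 0" --pt "0 0 9.4 0" --pt "0 0 9.4 0"

```text
t: 13.1
tcp_pos: [481.8, -279.7, -27.1]
tool_rot: [1.0, 0.022, -0.002, -0.002]
force: [0.2, 0.3, -0.2]
grip_width: 0.6
gripper_force: 0.0
```

```bash
python3 - <<'E'
from h import *
s=manip.observe(); print(s['tcp_pos'],s['force'],s['tool_rot'],s['grip_width'])
w=snap('wrist','w6.png')
print(proj(w,[[486.5,-372,17],[486.5,-322,17],[486.5,-422,17],[536,-372,17],[436,-372,17]]).round())
E
```

```text
[ 481.75366632 -279.65651877  -27.12591923] [ 0.21807017  0.34758717 -0.18465714] [ 0.99976006  0.02173522 -0.00212945 -0.00169487] 0.6119128143307558
[[485. 271.]
 [376. 266.]
 [593. 275.]
 [506. 162.]
 [466. 366.]]
```

View pics/w6.png

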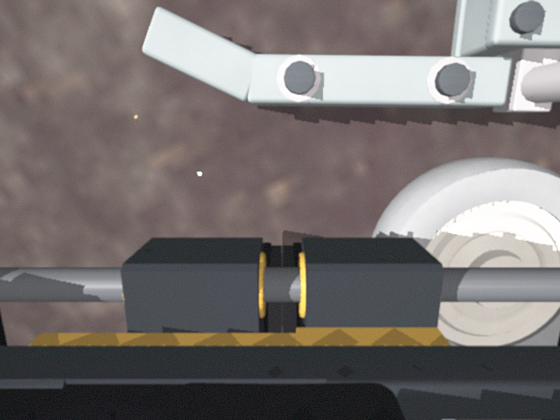

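The view shows the wheel with its left edge at u≈372 and its top at v≈157, matching the prediction of 376 and 162, so the wheel is at about (488.5,-371). I'll centre the pusher and push it out.

Call:
drive_tool --pt "0.6 0 0 0" --pt "0.6 1 0 0" --pt "0.6 1.8 0 0" --pt "0.6 2.4 0 0" --pt "0.6 3 0 0" --pt "0.6 3.8 0 0" --pt "0.6 4.6 0 0" --pt "0.6 5.4 0 0" --pt "0.6 6.2 0 0" --pt "0.6 6.8 0 0" --pt "0.6 6.8 0 0"

```text
t: 14.25
tcp_pos: [492.9, -350.0, -24.2]
tool_rot: [1.0, 0.021, 0.0, 0.001]
force: [-0.5, -0.9, -0.1]
grip_width: 0.6
gripper_force: 0.0
```

```bash
python3 - <<'E'
from h import *
s=manip.observe(); print(s['tcp_pos'],s['force'])
w=snap('wrist','w7.png'); g=cv2.cvtColor(w['pixels'],cv2.COLOR_RGB2GRAY)
np.set_printoptions(linewidth=220)
t=s['tcp_pos']
c=[t[0],t[1]-65]; print(proj(w,[[c[0],c[1],17],[c[0]+50,c[1],17],[c[0],c[1]+50,17]]).round())
# tyre pixels: bright low saturation between guide and rod
p=w['pixels'].astype(int); m=(p.min(2)>110)
for v in range(140,266,8):
    r=np.where(m[v,300:])[0]+300; print(v,(r.min(),r.max(),len(r)) if len(r) else None)
E
```

```text
[ 492.86524145 -350.03444993  -24.15927633] [-0.5446151  -0.86609447 -0.06576225]
[[422. 274.]
 [437. 168.]
 [315. 270.]]
140 None
148 None
156 None
164 None
172 (np.int64(347), np.int64(449), 87)
180 (np.int64(349), np.int64(467), 119)
188 (np.int64(338), np.int64(480), 143)
196 (np.int64(329), np.int64(490), 162)
204 (np.int64(321), np.int64(498), 178)
212 (np.int64(315), np.int64(505), 191)
220 (np.int64(310), np.int64(510), 201)
228 (np.int64(306), np.int64(515), 210)
236 (np.int64(304), np.int64(517), 214)
244 (np.int64(420), np.int64(520), 101)
252 (np.int64(429), np.int64(522), 93)
260 (np.int64(438), np.int64(523), 84)
```

The wheel is centred on the pusher, at about y -409. It needs about 45 mm more.

Call:
drive_tool --pt "0 0.8 0 0" --pt "0 1.6 0 0" --pt "0 2.4 0 0" --pt "0 3.2 0 0" --pt "0 3.9 0 0" --pt "0 4.4 0 0" --pt "0 4.6 0 0" --pt "0 4.6 0 0"

```text
t: 15.1
tcp_pos: [494.8, -395.1, -24.0]
tool_rot: [1.0, 0.021, 0.0, 0.0]
force: [0.8, 0.3, 0.3]
grip_width: 0.4
gripper_force: 0.0
```

```bash
cat >> h.py <<'E'
def rows(w,th=110,lo=140,hi=266,u0=300):
    p=w['pixels'].astype(int); m=(p.min(2)>th)
    for v in range(lo,hi,8):
        r=np.where(m[v,u0:])[0]+u0; print(v,(int(r.min()),int(r.max()),len(r)) if len(r) else None)
E
python3 - <<'E'
from h import *
s=manip.observe(); print(s['tcp_pos'],s['force'])
w=snap('wrist','w8.png'); t=s['tcp_pos']
c=[t[0],t[1]-60]; print(proj(w,[[c[0],c[1],17],[c[0]+50,c[1],17],[c[0],c[1]+50,17]]).round()); rows(w)
E
```

```text
[ 494.83021599 -395.12792252  -24.02566529] [0.79947808 0.34776869 0.30768755]
[[411. 274.]
 [425. 167.]
 [305. 270.]]
140 None
148 (330, 330, 1)
156 (345, 551, 2)
164 (366, 450, 72)
172 (349, 468, 120)
180 (337, 481, 145)
188 (328, 515, 169)
196 (321, 521, 182)
204 (300, 505, 194)
212 (300, 510, 208)
220 (300, 514, 215)
228 (300, 518, 219)
236 (300, 520, 221)
244 (420, 522, 102)
252 (429, 522, 92)
260 (438, 523, 84)
```

The wheel is at about lane y -88, clear of the bar. Now back off, lift, turn back and go over the knob.

Call:
drive_tool --pt "0 -1.5 0 0" --pt "0 -3 -2 0" --pt "0 -3 -6 -0.14" --pt "1 -2.5 -8.7 -0.28" --pt "3 -2 -8.7 -0.42" --pt "5 -1.7 -8.7 -0.56" --pt "7.2 -1.7 -8.7 -0.7" --pt "7.2 -1.7 -8.7 -0.85" --pt "7.2 -1.7 -8.7 -0.99" --pt "7.2 -1.7 -8.7 -1.13" --pt "7.2 -1.7 -8.7 -1.27" --pt "7.2 -1.7 -8.7 -1.42" --jaw 4.5

```text
t: 16.35
tcp_pos: [566.0, -373.0, 62.8]
tool_rot: [0.742, 0.67, 0.0, -0.0]
force: [-0.1, 0.1, -0.6]
grip_width: 44.4
gripper_force: 0.0
```

Call:
drive_tool --pt "0 0 0 -0.14" --pt "0 0 0 -0.14" --pt "0 0 0 -0.14"

```text
t: 16.65
tcp_pos: [566.0, -373.6, 62.9]
tool_rot: [0.697, 0.717, 0.0, -0.0]
force: [0.0, 0.9, -0.6]
grip_width: 45.1
gripper_force: 0.0
```

Call:
drive_tool --pt "-0.15 0.05 1.5 0" --pt "-0.15 0.05 3 0" --pt "-0.15 0.05 4.2 0" --pt "-0.15 0.05 5 0" --pt "-0.15 0.05 5 0"

```text
t: 17.15
tcp_pos: [565.0, -374.9, 10.0]
tool_rot: [0.696, 0.718, -0.0, -0.002]
force: [0.7, -0.2, 0.3]
grip_width: 45.0
gripper_force: 0.0
```

Call:
drive_tool --pt "0 0 0 0" --pt "0 0 0 0" --pt "0 0 0 0" --pt "0 0 0 0" --pt "0 0 0 0" --jaw 1 --grip_force 20

```text
t: 17.65
tcp_pos: [566.8, -376.4, 13.6]
tool_rot: [0.696, 0.718, 0.0, 0.001]
force: [0.3, 0.2, 2.7]
grip_width: 19.0
gripper_force: 20.0
```

Call:
drive_tool --pt "0 -1 0 0" --pt "0 -2.5 0 0" --pt "0 -4 0 0" --pt "0 -5.5 0 0" --pt "0 -7 0 0" --pt "0 -8.5 0 0" --pt "0 -10 0 0" --pt "0 -11.5 0 0" --pt "0 -13 0 0" --pt "0 -14 0 0" --pt "0 -14.6 0 0" --pt "0 -14.6 0 0"

```text
t: 18.85
tcp_pos: [419.5, -380.9, 13.4]
tool_rot: [0.696, 0.718, -0.0, -0.0]
force: [-2.0, -0.9, 6.1]
grip_width: 19.4
gripper_force: 20.0
```

Call:
drive_tool --pt "0 -0.3 0 0" --pt "0 -0.6 0 0" --pt "0 -0.9 0 0" --pt "0 -1.1 0 0" --pt "0 -1.3 0 0" --pt "0 -1.5 0 0" --pt "0 -1.5 0 0"

```text
t: 19.55
tcp_pos: [407.3, -381.4, 13.5]
tool_rot: [0.696, 0.718, 0.001, 0.002]
force: [7.3, -0.1, 2.8]
grip_width: 18.6
gripper_force: 20.0
```

Call:
drive_tool --pt "0 -0.2 0 0" --pt "0 -0.4 0 0" --pt "0 -0.4 0 0"

```text
t: 19.85
tcp_pos: [407.5, -381.5, 13.5]
tool_rot: [0.696, 0.718, 0.003, 0.005]
force: [23.9, 0.3, -6.6]
grip_width: 18.8
gripper_force: 20.1
```

The bar is fully shut: 159.5 mm of travel and a firm end stop. I'll release, lift, and look at the pulley.

Call:
drive_tool --pt "0 0.7 0 0" --pt "0 0.7 0 0" --pt "0 0.7 0 0" --pt "0 0.7 0 0" --pt "0 0.7 -3 0" --pt "0 0.7 -7 0" --pt "3 3 -10 0" --pt "6 5 -13 0" --pt "9 7 -16 0" --pt "12 9 -19 0" --pt "15 11 -20 0" --pt "18 13 -20 0" --jaw 6

```text
t: 21.05
tcp_pos: [527.4, -196.8, 215.6]
tool_rot: [0.696, 0.718, 0.0, 0.002]
force: [0.7, -0.4, 0.3]
grip_width: 59.9
gripper_force: 0.0
```

Call:
drive_tool --pt "3 2 0 0" --pt "6 3 0 0" --pt "8 3.8 0 0" --pt "8 3.8 0 0" --pt "8 3.8 0 0"

```text
t: 21.55
tcp_pos: [561.0, -116.2, 212.5]
tool_rot: [0.696, 0.718, -0.0, -0.0]
force: [-0.5, -0.2, 0.4]
grip_width: 60.0
gripper_force: 0.0
```

```bash
python3 - <<'E'
from h import *
s=manip.observe(); print(s['t'],s['tcp_pos'],s['force'],s['tool_rot'],s['joint_pos'])
w=snap('wrist','w9.png'); p=w['pixels'].astype(int)
blobs(w,(0,0,560,262),amin=600,z=20,th=150)
m=(p.min(2)>150).astype(np.uint8); m[262:]=0
cs,_=cv2.findContours(m,cv2.RETR_EXTERNAL,cv2.CHAIN_APPROX_NONE); c=max(cs,key=cv2.contourArea)
P=ray(w,c[:,0],20)[:,:2]; A=np.c_[2*P,np.ones(len(P))]; x=np.linalg.lstsq(A,(P**2).sum(1),rcond=None)[0]
r=np.sqrt(x[2]+x[0]**2+x[1]**2); res=np.linalg.norm(P-x[:2],axis=1)-r; k=abs(res)<3; print(x[:2],r,k.mean(),res.std())
d=snap('scene'); blobs(d,(255,195,315,235),amin=100,z=20,th=150); print(proj(d,[x[0],x[1],20]))
print('lane check'); 
E
```

```text
21.55 [ 560.95972007 -116.17971764  212.46147903] [-0.52265531 -0.1579308   0.4377589 ] [ 6.95770856e-01  7.18263628e-01 -4.61566181e-04 -2.53320146e-04] [-3.41440125e-01  8.04251842e-02  1.63267298e+00 -6.35888718e-04
  1.42933864e+00 -3.73161137e-01]
[244, 65, 119, 122, 10759] [303.2, 125.5] [581.9 -52.4  20. ]
[581.84033201 -55.30151074] 61.96165215108013 1.0 0.2839122018908775
[264, 204, 39, 26, 806] [282.8, 216.4] [584.9 -38.7  20. ]
[[283.12891806 213.29265902]]
lane check
```

Pulley ≈ (582,-55), radius 62 by circle fit against 63.5 true, which in lane coordinates is about (103, 312). Before going round behind it, I'll check the clearance to the left-hand box and green arm.

```bash
python3 - <<'E'
from h import *
import pickle
d=pickle.load(open('scene0.pkl','rb'));e=pickle.load(open('side0.pkl','rb'))
P=[np.array(x['intrinsics'])@np.linalg.inv(x['Twc'])[:3] for x in (d,e)]
print('box base',ray(d,[(252,254),(245,254),(235,256)],0).round(),'side boxes',ray(e,[(200,226),(238,275)],0).round())
for a,b in [((252,254),(206,222)),((335,275),(238,275)),((247,217),(197,197)),((213,165),(205,98))]:
    X=cv2.triangulatePoints(P[0],P[1],np.array(a,float),np.array(b,float)).ravel();X=X[:3]/X[3];print(a,X.round(),(proj(d,X)[0]-a).round(1))
# green mask in wrist view
w=snap('wrist'); p=w['pixels'].astype(int); g=(p[...,1]>p[...,0]+8)&(p[...,1]>p[...,2]+4); g[262:]=0
k,l,st,c=cv2.connectedComponentsWithStats(g.astype(np.uint8)); print([st[i].tolist() for i in range(1,k) if st[i,4]>150])
y=(p[...,0]>150)&(p[...,2]<90); y[262:]=0; print(y.sum(), np.argwhere(y)[:1])
print(ray(w,[(0,0),(559,0),(559,250),(0,250)],0).round())
E
```

```text
box base [[695. 105.   0.]
 [715. 102.   0.]
 [745. 107.   0.]] side boxes [[786.  49.   0.]
 [530. 195.   0.]]
(252, 254) [692. 135.  62.] [ 0.4 -8.9]
(335, 275) [481. 257.  47.] [ 0.1 -2.3]
(247, 217) [702. 135. 152.] [-0.1  3. ]
(213, 165) [766.  42. 347.] [  2.3 -24.9]
[[535, 0, 23, 42, 668], [497, 194, 63, 56, 2151]]
100 [[252 133]]
[[ 268.   62.    0.]
 [ 839.   79.    0.]
 [ 897. -190.    0.]
 [ 225. -210.    0.]]
```

The box's nearest corner is (692,105) and clears the planned pusher pose at (640,20) by about 60 mm. I'll go behind the pulley turned 0.70 rad and descend.

Call:
drive_tool --pt "3.5 2.1 0 0.14" --pt "7 4.3 0 0.28" --pt "10.5 6.5 0 0.42" --pt "13.4 8.3 0 0.56" --pt "13.4 8.3 0 0.7" --pt "13.4 8.3 4 0.7" --pt "13.4 8.3 8.5 0.7" --pt "13.4 8.3 13 0.7" --pt "13.4 8.3 17 0.7" --pt "13.4 8.3 20 0.7" --pt "13.4 8.3 22 0.7" --pt "13.4 8.3 22 0.7"

```text
t: 22.9
tcp_pos: [636.6, 19.4, -11.4]
tool_rot: [0.9, 0.435, -0.003, -0.002]
force: [-0.5, 0.2, 0.6]
grip_width: 59.6
gripper_force: 0.0
```

Call:
drive_tool --pt "0 0 1 0" --pt "0 0 2 0" --pt "0 0 2 0"

```text
t: 23.2
tcp_pos: [639.8, 20.2, -27.7]
tool_rot: [0.9, 0.436, -0.0, -0.0]
force: [0.1, 0.2, -0.2]
grip_width: 60.2
gripper_force: 0.0
```

```bash
python3 - <<'E'
from h import *
s=manip.observe(); print(s['t'],s['tcp_pos'],s['force'],s['tool_rot'])
t=s['tcp_pos'];R0=R.from_quat(s['tool_rot']).as_matrix(); print('pulley in tool',R0.T@(np.array([582,-55,-29])-t))
g=np.array([489-.031*190,-370+190,-29]); print('goal pulley in tool',R0.T@(g-t))
E
```

```text
23.2 [639.81718436  20.21593554 -27.71150002] [ 0.07586618  0.16793811 -0.21530293] [ 9.00132757e-01  4.35615504e-01 -3.39380367e-04 -1.93087373e-04]
pulley in tool [-94.85984174   1.32908529   1.3296447 ]
goal pulley in tool [-254.24687716    1.33700321    1.4002084 ]
```

Alignment is within 1.5 mm. I'll push about 19 cm along tool -x.

Call:
drive_tool --pt "-1.2 0.1 0 0" --pt "-2.2 0.1 0 0" --pt "-2.8 0.1 0 0" --pt "-3.4 0.1 0 0" --pt "-4.2 0.1 0 0" --pt "-5 0.1 0 0" --pt "-6 0.1 0 0" --pt "-7 0.1 0 0" --pt "-8 0.1 0 0" --pt "-9 0.1 0 0" --pt "-10 0.1 0 0"

```text
t: 24.3
tcp_pos: [579.3, -58.7, -26.7]
tool_rot: [0.9, 0.436, 0.001, 0.0]
force: [2.9, 4.6, 0.1]
grip_width: 59.8
gripper_force: 2.1
```

Call:
drive_tool --pt "-1 0 0 0" --pt "-2 0 0 0" --pt "-3 0 0 0" --pt "-4 0 0 0" --pt "-5 0 0 0" --pt "-6 0 0 0" --pt "-7 0 0 0" --pt "-7.8 0 0 0" --pt "-8.4 0 0 0" --pt "-8.8 0 0 0" --pt "-8.8 0 0 0"

```text
t: 25.4
tcp_pos: [524.3, -128.1, -26.8]
tool_rot: [0.9, 0.436, 0.0, 0.0]
force: [1.8, 1.6, 1.2]
grip_width: 60.0
gripper_force: 1.3
```

```bash
cat >> h.py <<'E'
def circ(w,z=20,th=150,vmax=262):
    m=(w['pixels'].min(2)>th).astype(np.uint8); m[vmax:]=0
    cs,_=cv2.findContours(m,cv2.RETR_EXTERNAL,cv2.CHAIN_APPROX_NONE)
    for c in sorted(cs,key=cv2.contourArea)[-3:]:
        c=c[:,0]; c=c[c[:,1]<vmax-3]; P=ray(w,c,z)[:,:2]
        for _ in range(4):
            A=np.c_[2*P,np.ones(len(P))]; x=np.linalg.lstsq(A,(P**2).sum(1),rcond=None)[0]
            r=np.sqrt(x[2]+x[0]**2+x[1]**2); res=abs(np.linalg.norm(P-x[:2],axis=1)-r); P=P[res<max(1,2*np.median(res))]
        print('circle',x[:2].round(1),round(r,1),len(P),len(c))
E
python3 - <<'E'
from h import *
s=manip.observe(); print(s['t'],s['tcp_pos'],s['force'])
d=snap('scene'); blobs(d,(255,165,335,235),amin=60,z=20,th=150); print(proj(d,[[483,-180,20],[582,-55,20]]))
E
```

```text
25.4 [ 524.3251024  -128.11824016  -26.83308407] [1.84647283 1.55308517 1.23782119]
[291, 185, 13, 20, 176] [297.0, 195.5] [ 521.5 -151.1   20. ]
[308, 193, 16, 12, 95] [315.5, 199.4] [ 461.8 -118.7   20. ]
[[306.46574759 190.05746558]
 [283.09182482 213.3515315 ]]
```

Pulley should now be at about (483,-179). I'll lift and look from above to verify.

Call:
drive_tool --pt "1.5 0 0 0" --pt "3 0 0 0" --pt "3 0 -4 0" --pt "2 0.5 -8.5 -0.14" --pt "-1 1 -13 -0.28" --pt "-4 1.5 -17 -0.42" --pt "-7 2.5 -21 -0.56" --pt "-10 3 -24 -0.7" --pt "-11.5 3.5 -24 -0.7" --pt "-11.5 3.5 -24 -0.7" --pt "-11.5 3.5 -24 -0.7"

```text
t: 26.55
tcp_pos: [480.3, -238.4, 211.3]
tool_rot: [0.697, 0.718, -0.0, -0.001]
force: [-0.2, 0.3, -0.3]
grip_width: 59.8
gripper_force: 0.0
```

```bash
python3 - <<'E'
from h import *
s=manip.observe(); print(s['t'],s['tcp_pos'],s['force'],s['tool_rot'])
w=snap('wrist','w10.png'); circ(w); blobs(w,(0,0,560,262),amin=500,z=25,th=150)
E
```

```text
26.55 [ 480.32045578 -238.41261637  211.29918204] [-0.21745674  0.31910281 -0.25070733] [ 6.96507441e-01  7.17548215e-01 -3.56011346e-05 -1.39383355e-03]
circle [ 584.7 -263.9] 32.8 141 197
circle [ 383.9 -277.5] 40.4 135 188
circle [ 485.1 -177.7] 61.9 339 339
[229, 65, 119, 123, 10796] [287.9, 125.5] [ 485.  -174.7   25. ]
[192, 172, 34, 90, 1170] [211.8, 211.1] [ 404.8 -268.3   25. ]
[349, 173, 33, 72, 1012] [362.4, 206.2] [ 569.2 -257.8   25. ]
```

Pulley confirmed at (485,-178), which is lane (+2, 192), and the guide midline agrees within about 1 mm. Now I go behind it and push it straight in.

Call:
drive_tool --pt "4 0.2 0 0" --pt "8.5 0.3 0 0" --pt "12.5 0.5 2 0" --pt "15.5 0.5 6 0" --pt "15.5 0.5 10.5 0" --pt "15.5 0.5 15 0" --pt "15.5 0.5 19 0" --pt "15.5 0.5 22 0" --pt "15.5 0.5 23.8 0" --pt "15.5 0.5 23.8 0" --pt "15.5 0.5 23.8 0"

```text
t: 27.7
tcp_pos: [480.0, -83.3, -25.8]
tool_rot: [0.696, 0.718, -0.0, -0.001]
force: [0.4, -0.6, 0.1]
grip_width: 60.1
gripper_force: 0.0
```

Call:
drive_tool --pt "-1.2 0 0 0" --pt "-2.2 0 0 0" --pt "-2.8 0 0 0" --pt "-3.4 0 0 0" --pt "-4.2 0 0 0" --pt "-5 0 0 0" --pt "-6 0 0 0" --pt "-7 0 0 0" --pt "-8 0 0 0" --pt "-8.6 0 0 0" --pt "-9 0 0 0" --pt "-9 0 0 0"

```text
t: 28.9
tcp_pos: [483.9, -173.8, -24.3]
tool_rot: [0.697, 0.717, 0.001, -0.001]
force: [-0.2, 5.6, 7.1]
grip_width: 59.8
gripper_force: 4.1
```

Call:
drive_tool --pt "-0.7 0 0 0" --pt "-1.4 0 0 0" --pt "-2.1 0 0 0" --pt "-2.8 0 0 0" --pt "-3.5 0 0 0" --pt "-4.2 0 0 0" --pt "-4.7 0 0 0" --pt "-5 0 0 0" --pt "-5 0 0 0"

```text
t: 29.8
tcp_pos: [485.3, -223.4, -24.3]
tool_rot: [0.697, 0.718, 0.001, -0.001]
force: [-0.2, 7.7, 6.6]
grip_width: 60.1
gripper_force: 4.6
```

Call:
drive_tool --pt "-0.15 0 0 0" --pt "-0.3 0 0 0" --pt "-0.45 0 0 0" --pt "-0.6 0 0 0" --pt "-0.75 0 0 0" --pt "-0.9 0 0 0" --pt "-0.9 0 0 0"

```text
t: 30.5
tcp_pos: [485.5, -231.8, -24.4]
tool_rot: [0.696, 0.718, 0.001, -0.001]
force: [-0.1, 8.9, 7.3]
grip_width: 59.8
gripper_force: 5.2
```

Steady sliding friction of about 8 N. I'll inch in and watch for the rise.

Call:
drive_tool --pt "-0.1 0 0 0" --pt "-0.2 0 0 0" --pt "-0.3 0 0 0" --pt "-0.4 0 0 0" --pt "-0.4 0 0 0"

```text
t: 31.0
tcp_pos: [485.6, -235.7, -24.4]
tool_rot: [0.696, 0.718, 0.001, -0.001]
force: [-0.5, 10.6, 8.1]
grip_width: 60.2
gripper_force: 5.4
```

Call:
drive_tool --pt "-0.1 0 0 0" --pt "-0.2 0 0 0" --pt "-0.3 0 0 0" --pt "-0.3 0 0 0"

```text
t: 31.4
tcp_pos: [485.7, -238.7, -24.4]
tool_rot: [0.696, 0.718, 0.001, -0.001]
force: [-0.3, 10.0, 8.0]
grip_width: 59.8
gripper_force: 5.4
```

Call:
drive_tool --pt "-0.1 0 0 0" --pt "-0.2 0 0 0" --pt "-0.2 0 0 0" --pt "-0.2 0 0 0"

```text
t: 31.8
tcp_pos: [485.7, -240.6, -24.4]
tool_rot: [0.696, 0.718, 0.001, -0.001]
force: [-0.3, 9.7, 8.6]
grip_width: 60.2
gripper_force: 5.4
```

Call:
drive_tool --pt "-0.1 0 0 0" --pt "-0.2 0 0 0" --pt "-0.2 0 0 0" --pt "-0.2 0 0 0"

```text
t: 32.2
tcp_pos: [485.8, -242.6, -24.4]
tool_rot: [0.696, 0.718, 0.001, -0.001]
force: [0.1, 10.3, 8.3]
grip_width: 60.2
gripper_force: 5.4
```

Call:
drive_tool --pt "-0.1 0 0 0" --pt "-0.2 0 0 0" --pt "-0.2 0 0 0" --pt "-0.2 0 0 0"

```text
t: 32.6
tcp_pos: [485.9, -244.6, -24.4]
tool_rot: [0.696, 0.718, 0.001, -0.001]
force: [-0.6, 9.6, 8.5]
grip_width: 59.9
gripper_force: 5.4
```

Call:
drive_tool --pt "-0.1 0 0 0" --pt "-0.2 0 0 0" --pt "-0.2 0 0 0" --pt "-0.2 0 0 0"

```text
t: 33.0
tcp_pos: [485.9, -246.4, -24.4]
tool_rot: [0.696, 0.718, 0.001, -0.001]
force: [0.6, 9.4, 8.0]
grip_width: 59.9
gripper_force: 5.7
```

Call:
drive_tool --pt "-0.1 0 0 0" --pt "-0.2 0 0 0" --pt "-0.2 0 0 0"

```text
t: 33.3
tcp_pos: [485.8, -246.8, -24.5]
tool_rot: [0.696, 0.718, 0.002, -0.003]
force: [-0.1, 15.6, 11.3]
grip_width: 59.8
gripper_force: 8.0
```

Call:
drive_tool --pt "-0.1 0 0 0" --pt "-0.2 0 0 0" --pt "-0.2 0 0 0"

```text
t: 33.6
tcp_pos: [485.8, -247.1, -24.6]
tool_rot: [0.696, 0.718, 0.003, -0.004]
force: [-0.3, 22.6, 14.1]
grip_width: 60.2
gripper_force: 10.6
```

```bash
python3 - <<'E'
from h import *
d=snap('scene','s11.png'); e=snap('side','e11.png')
for n,x,b in (('scene',d,(262,140,340,205)),('side',e,(300,165,395,230))):
    print(n,proj(x,[[487,-307,20],[489,-370,22]]).round(1)); blobs(x,b,th=160,amin=30,z=20)
E
```

```text
scene [[299.8 171.7]
 [296.8 163. ]]
[263, 142, 7, 6, 35] [265.9, 144.3] [ 595.  -547.9   20. ]
[281, 146, 16, 7, 84] [288.9, 149.4] [ 504.4 -489.4   20. ]
[265, 159, 27, 31, 268] [276.9, 173.0] [ 574.5 -309.7   20. ]
[295, 169, 16, 16, 196] [302.5, 177.2] [ 483.2 -266.6   20. ]
[320, 172, 11, 14, 93] [324.9, 178.6] [ 402.7 -245.9   20. ]
side [[347.  200.5]
 [355.5 192.9]]
[332, 200, 15, 13, 129] [340.1, 206.7] [ 484. -255.   20.]
```

A clear rise to about 22 N with the motion stopped means the pulley is snug on the bar. I'll retreat straight back, lift, and verify from above.

Call:
drive_tool --pt "0.3 0 0 0" --pt "0.8 0 0 0" --pt "2 0 0 0" --pt "4 0 0 0" --pt "5 0 -4 0" --pt "4 0 -9 0" --pt "1 0 -13 0" --pt "-3 0 -17 0" --pt "-6.5 0 -20 0" --pt "-10.5 0 -24 0" --pt "-12 0 -24 0" --pt "-12 0 -24 0"

```text
t: 34.9
tcp_pos: [489.9, -376.0, 217.1]
tool_rot: [0.697, 0.717, -0.0, 0.002]
force: [-0.3, 0.8, -1.3]
grip_width: 60.0
gripper_force: 0.0
```

```bash
python3 - <<'E'
from h import *
s=manip.observe(); print(s['t'],s['tcp_pos'],s['force'],s['tool_rot'])
w=snap('wrist','w12.png'); circ(w); blobs(w,(0,0,560,262),amin=300,z=22,th=150)
g=cv2.cvtColor(w['pixels'],cv2.COLOR_RGB2GRAY); np.set_printoptions(linewidth=200)
print(proj(w,[[487,-307,20],[487,-370.5,20],[489,-370,22],[407,-381,80]]).round(1))
d=snap('scene'); print(proj(d,[494,-455,34]).round()); blobs(d,(262,130,340,205),th=160,amin=30,z=34)
E
```

```text
34.9 [ 489.85355699 -376.01673089  217.14084439] [-0.25160277  0.8134503  -1.34017127] [ 6.97290596e-01  7.16784653e-01 -3.62394804e-04  2.33567342e-03]
circle [ 499.4 -448.3] 47.4 102 141
circle [ 297. -383.] 58.9 670 1267
circle [ 488.5 -319. ] 69.8 272 617
[178, 34, 39, 140, 2057] [202.0, 99.4] [ 405.7 -289.6   22. ]
[345, 34, 53, 176, 3195] [366.7, 130.2] [ 579.5 -316.    22. ]
[198, 57, 164, 136, 12907] [281.6, 128.6] [ 489.1 -316.9   22. ]
[41, 110, 139, 127, 6368] [107.8, 182.4] [ 300.2 -379.7   22. ]
[19, 136, 29, 29, 380] [30.9, 148.4] [ 221.1 -345.1   22. ]
[246, 205, 84, 57, 3870] [287.4, 236.5] [ 499.2 -436.6   22. ]
[[279.8 118.9]
 [278.3 178.5]
 [280.1 178.3]
 [193.  197. ]]
[[293. 150.]]
[262, 130, 21, 8, 91] [269.2, 132.2] [ 572.3 -633.7   34. ]
[297, 131, 12, 6, 32] [301.6, 133.5] [ 433.1 -600.7   34. ]
[263, 142, 7, 6, 35] [265.9, 144.3] [ 596.9 -520.9   34. ]
[265, 146, 66, 44, 1302] [295.3, 168.6] [ 504.4 -308.6   34. ]
```

```bash
python3 - <<'E'
from h import *
w=snap('wrist'); circ(w,z=20,vmax=150)
g=cv2.cvtColor(w['pixels'],cv2.COLOR_RGB2GRAY); print(g[165:200,280].tolist())
print(ray(w,[(280,178),(280,193)],22).round(1), manip.observe()['force'])
E
```

```text
circle [ 597.4 -271.9] 42.4 103 265
circle [ 372.8 -281.5] 47.7 118 223
circle [ 488.3 -293.9] 52.9 197 316
[240, 239, 239, 240, 238, 238, 239, 239, 239, 236, 235, 235, 236, 238, 235, 236, 235, 225, 227, 234, 234, 233, 233, 232, 232, 234, 235, 236, 234, 238, 234, 185, 108, 63, 60]
[[ 487.5 -364.2   22. ]
 [ 487.9 -380.8   22. ]] [-0.50964263  0.39899236 -0.16203027]
```

There is no dark gap between pulley and bar; their edges meet at v≈182. The wheel is at lane y≈-80, and the robot is clear. Handing in.

```bash
python3 -c "
from cell import manip
print(manip.hand_in())"
```

```text
the job is handed in; nothing more can be done
None
```

The job is handed in at about 35 s on the robot clock: the stop bar was opened, the wheel pushed out to about 80 mm beyond the stop, the bar shut again, and the pulley pushed in until it came up snug against the bar at about 23 N; the tin, tape roll and switch box were not re-checked in the images at the end.

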